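Find the high spot of a knocked sample carousel with a dial indicator

ROBOT

A 6-joint arm with a two-finger parallel gripper is mounted at the origin on the work surface. World frame = base frame: x ahead of the robot, y to its left, z up, the work surface at z = 0. Lengths are in m, angles in rad, forces in N, time in s.
With the tool pointing down it reaches from about 0.3 to 0.775 m from the base axis. Payload 14.6 kg.
Tool frame: the origin (TCP) lies midway between the tips of the shut fingers; the grasp point (between the pads) lies 19 mm behind it (ctrl.grip_depth is the z of the grasp point in the tool frame, in m); z points along the fingers, y is the line along which they close (so a half turn about z gives the same grasp; the last joint's range is limited). The gripper opens to 94 mm and grips with 3 to 60 N. Pads are 16 mm wide; open, the fingers measure 119 mm over their backs; the gripper's body (75 mm by 177 mm) begins 78 mm behind the grasp point.
Start: joints at [1.05, 0.3, 1.521, -0, 1.321, -0.067], TCP at [0.241, 0.494, 0.205] pointing down, gripper open.
Joint ranges: [-3.03, 3.03], [-0.79, 2.21], [0.23, 2.52], [-1.04, 4.18], [0, 3.07], [-2.55, 2.55]. Speed limits (rad/s): [2.22, 2.22, 2.57, 3.14, 3.14, 3.14].

INTERFACE

Orientations are given as [roll, pitch, yaw] about the fixed x, y, z axes, in that order (R = Rz(yaw) Ry(pitch) Rx(roll)).
In Python, from station import ctrl gives the robot as it stands. The module is installed in compiled form; this text tells all that it offers.
- The arm moves only by the tool carry_out, never from a script. Its argument "commands" is a list of rows, each a list of 3 entries, a list of its own where there are three numbers: the closure, from 0 (fully open) to 1 (shut), then the shift along the tool's x, y, z in mm, then the turn, a rotation vector about the tool's x, y, z in rad. In form: [[gripper, [tx, ty, tz], [wx, wy, wz]], ...]. A call has 1 to 10 rows; each row shifts and turns the commanded pose from where the row before left it, along the tool's axes as they then stand; what a row does not reach is not made up. A row lasts 1/8 s, in which the tool goes at most 62.5 mm and 10.7 degrees, less where a joint would pass 70% of its speed; a pose out of reach is approached as far as the arm can. A call with a gripper value outside its range is refused whole. The fingers move at their own pace and stop on an object; "squeeze" is the grip in N (left out, the last holds). Time passes only in rows, so rows that do not move let the fingers close. It gives the time, the measured TCP pose, the force, the opening and the grip force at its end, in the units of the state.
- ctrl.get_obs(): the state, without advancing time (a new reading comes with each control period).
- ctrl.camera(name): name is "side" or "top"; returns a dict with "img" (480x640x3 uint8, blue, green, red), "camera_matrix" (3x3 intrinsics, pixels), "rvec" (rotation vector, rad) and "tvec" (3), from world to camera coordinates, as OpenCV has them. Camera axes: x right, y down, z forward; pixel columns grow to the right and rows downward; lengths in m; the calibration is good to about 2 mm. A picture is of the moment at which its call begins. There is no depth.
- ctrl.hand_in(): hands the job in; it is judged then, once.
Trained networks look in the newest picture that a camera, given by its name, has taken for a name from the list of things; names that differ only in an ending like _2 or _b are one class to them, and where a whole thing is asked for, a point or a joint stands for the part that bears it (a point fixed in the world has none). Each returns a list of dicts, best first, with "score" (0 to 1); they miss things now and then, are a little off and sometimes report something else, mostly with a low value. They report only what shows in the picture. A call takes as long as a camera call.
- ctrl.outline_of(thing, camera): "region" (480x640 bool, what is visible of it).
- ctrl.place_of(thing, camera): "at" ([x, y, z] in m, in world coordinates, good to about 4 mm: a listed point, or the origin of a listed thing).
The state is a dict: "time_s": time; "qpos": joint angles; "joint_vel": joint speeds; "tau": joint torques, N m; "ee_pos": TCP position; "eef_rot": TCP orientation; "force": force on the tool from outside, world axes, zero at the start; "moment": the same for the moment, N m; "grip_width": finger opening in m; "grip_force": force on a finger pad.
Only numpy, scipy, OpenCV 4.12 (cv2) and the standard library are available. Lean on these libraries where they do the work, as an engineer would, in place of code of your own. Each camera call takes 0.05 s, during which the arm holds its last target. There are 200 camera calls.

TASK

This analyser's sample carousel was knocked out of round; find the high spot of its rim. Slide the dial indicator up by its red post until the rim presses the plunger in by about 4 mm and let go, then turn the carousel by its black knob through at least one full turn in one direction, with the plunger on the rim all the way and never run in to its stop. Finish with the proudest place of the whole rim under the plunger and let go; grip and push the stand's parts lightly, and leave the rack, bottle and screwdriver where they are.

Things in the scene. Friction and masses are not known exactly. Their poses are not given: they have to be found in the camera images.
- stand: Fixed run-out stand: grey base plate 260 x 450 mm with its top 22 mm above the table. Origin on the vertical spindle axis at table level; z up, +y of the stand points from the spindle along the slide to the dial indicator (plunger, dial and red post lie on that line), base plate reaches 140 mm to -y and 310 mm to +y.
- hub (a point): Centre of the carousel on the spindle axis, at the height of the carousel's white top plate (94 mm above the table). The carousel is 220 mm across; its aluminium rim band stands 62 to 92 mm above the table and is nominally 110 mm in radius. The plate is flat but for a steel screw head at the centre and a collar under the knob, both 4 mm high.
- wheel (a joint): Turn of the carousel in rad, counter-clockwise seen from above, without limits and not wrapped (between -0.6 and 0.6 at the start). At 0 the knob lies straight opposite the indicator (to -y of the stand). The bearing drags (about 0.12 N m) and holds the carousel where it is left.
- knob_mid (a point): Black upright plastic hand knob on the carousel, 18 mm diameter, 50 mm tall (99 to 149 mm above the table), 58 mm from the spindle axis, free to revolve about its own axis, so it can be gripped (lightly, 30 N or less) and led round the spindle without turning the hand. This point is on its axis at 126 mm above the table, a good height to grip.
- slide (a joint): Position in m of the blue carriage that bears the dial indicator: 0 drawn back, growing to 0.045 towards the carousel; drag about 6 N, stays where it is left. With the plunger out, its tip meets a rim of nominal radius at 0.030.
- post (a point): Red upright plastic post on the carriage, 18 mm diameter, top 128 mm above the table, to push the carriage by; 268 mm from the spindle axis when the slide is at 0. This point is on its axis at 113 mm above the table, a good height to grip (lightly, 30 N or less). The dial (72 mm across, top 90 mm above the table) has its centre 52 mm nearer the carousel, the tip of the plunger, when out, is 128 mm nearer.
- plunger (a joint): How far the indicator's sprung plunger is pressed in, in m: 0 out, 0.012 at its stop; about 0.6 N to move it, 0.2 N more per mm.
- needle (a joint): Needle of the dial that faces up, in rad, clockwise from above: 0.4189 rad for every mm that the plunger is pressed in (15 marks on the dial, 1 mm each); at 0 it points at the long red mark on the side of the red post.
- tip (a point): Foremost point of the plunger's round steel tip (ball of 8 mm), 77 mm above the table, where it meets the rim; moves with the plunger. Knocked, the rim bulges out in one or more smooth places, each about 80 degrees long, the highest by about 5 mm, a lesser one by about half of that. Where they are can be found with the indicator only.
- rack: Blue rack with capped tubes, 111 x 69 x 90 mm, origin at the centre of its underside. Bystander.
- bottle: White bottle with a blue cap, 60 mm diameter, 150 mm tall, origin at the centre of its underside. Bystander.
- driver: Red-handled screwdriver lying on the table, 190 mm long, origin near its middle. Bystander.

How it is judged:
On the way, in this order (a step that is already met when the one before it is completed fails the run):
1. the indicator is set against the rim, plunger pressed in by 2.5 to 6 mm (value of joint plunger between 0.0025 and 0.006 m), for 0.3 s.
2. the carousel has been turned one full turn in one direction (the last of it need not be exact) with the plunger on the rim ((value of joint wheel above 5.5 rad or value of joint wheel below -5.5 rad) and value of joint plunger above 0.0005 m), for 0.1 s.
At the end, for the whole second after the job is handed in: the plunger rests on the high spot of the rim (pressed in at least 2 mm, its tip more than 113.5 mm from the spindle axis: within 1.5 mm of the highest place, some 15 degrees of turn either side), the carousel at rest and let go (horizontal distance between tip and hub above 0.1135 m and value of joint plunger above 0.002 m and velocity of joint wheel between -0.02 and 0.02 rad/s); the robot touches nothing.
It fails at once if the plunger was run in to its stop (value of joint plunger above 0.0116 m).
It fails at once if the carousel was turned on with the plunger off the rim ((value of joint wheel above 1.2 rad or value of joint wheel below -1.2 rad) and value of joint plunger below 0.0002 m).
It fails at once if a part of the stand was squeezed or shoved too hard (both fingers together over 80 N) (contact force between the fingers and stand above 80 N).
It fails at once if a bystander was moved by more than 30 mm (distance of any of rack, bottle, driver from where it was at the start of the episode above 0.03 m).
It also fails if it takes over 72 s, if anything falls off the work surface, if the arm or the gripper's body presses on something with over 40 N, if the wrist force passes 120 N, or if a joint passes its speed limit or range.

## Working session

There is one attempt and no reset: what is moved stays moved. The work goes in short steps, Python scripts to look and compute and a tool call to move; the robot and the scene stay as the last step left them, time stands still between calls to the robot, and variables do not carry over. Pictures are saved under pics/ and viewed, at most 10 in all, crops included, and the job is handed in when it is done.

Besides the shell and the picture viewer there is one more tool, called as name(argument=value, ...), one argument or row to a line, values as JSON. carry_out: Moves the arm, as the interface text tells. Its arguments: {"type":"object","properties":{"commands":{"type":"array","items":{"type":"array"}},"squeeze":{"type":"number"}},"required":["commands"]}

```bash
mkdir -p pics
python3 - <<'E'
from station import ctrl
import cv2,numpy as np
o=ctrl.get_obs(); print(o['time_s'],o['ee_pos'],o['eef_rot'],o['grip_width'],o['force'],ctrl.grip_depth)
for c in('top','side'):
    d=ctrl.camera(c); cv2.imwrite(f'pics/{c}0.png',d['img'])
    for t in('stand','hub','knob_mid','post','tip','rack','bottle','driver'):
        r=ctrl.place_of(t,c); print(c,t,[(round(q['score'],2),np.round(q['at'],4).tolist()) for q in r[:2]])
E
```

```text
0.0 [0.24098831 0.49411759 0.20490055] [-3.14049417e+00 -9.55794459e-05  2.68775960e+00] 0.09406089898243457 [-0.11590362 -0.25904342 -0.79600227] -0.0188
top stand [(0.57, [0.5122, -0.0483, -0.0017])]
top hub [(0.81, [0.5125, -0.0443, 0.0974])]
top knob_mid [(0.66, [0.5036, -0.106, 0.1236])]
top post [(0.89, [0.4706, 0.2046, 0.1089])]
top tip [(0.4, [0.4832, 0.0794, 0.0766])]
top rack [(0.66, [0.4475, -0.4266, 0.0006])]
top bottle [(0.97, [0.7088, -0.4164, 0.0026])]
top driver [(0.57, [0.504, 0.4012, 0.0012])]
side stand []
side hub [(0.71, [0.5138, -0.0459, 0.0922])]
side knob_mid [(0.66, [0.5057, 0.4033, -0.0005]), (0.54, [0.5036, -0.1029, 0.1266])]
side post [(0.87, [0.465, 0.2035, 0.1126])]
side tip []
side rack [(0.64, [0.4494, -0.424, 0.0001])]
side bottle [(0.56, [0.7097, -0.4131, -0.0008])]
side driver [(0.56, [0.5038, 0.4009, 0.0006])]
```

View pics/top0.png

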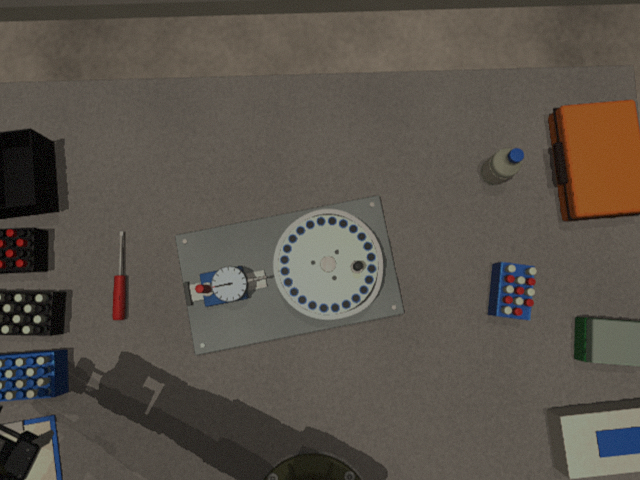

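View pics/side0.png

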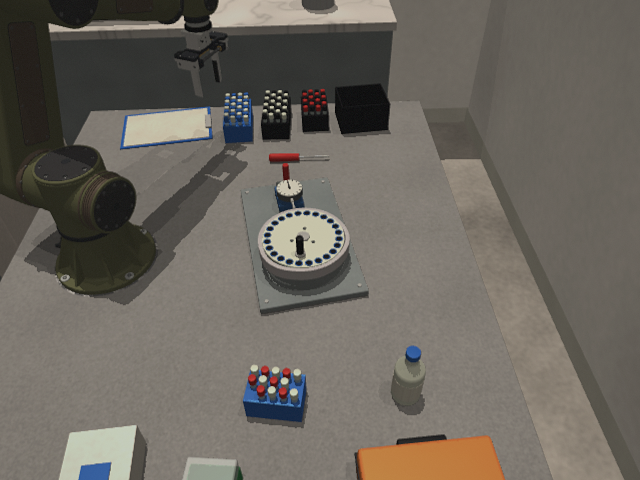

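The top view shows the hub at (328,264), the knob at (358,266), the red post at (202,288), the dial at (228,284), and base-plate corners near (177,236), (380,196), (403,313) and (197,353). The side view agrees, and the bystanders are well clear. I'll refine the stand pose from the plate corners and the network points.

```bash
cat > h.py <<'E'
import cv2,numpy as np
from station import ctrl
def unproj(d,pts,z):
    K,R,t=np.array(d['camera_matrix']),cv2.Rodrigues(np.array(d['rvec'],float))[0],np.array(d['tvec'],float).ravel()
    c=-R.T@t; out=[]
    for u,v in pts:
        r=R.T@np.linalg.solve(K,[u,v,1]); out.append(c+r*(z-c[2])/r[2])
    return np.array(out)
def proj(d,P): return cv2.projectPoints(np.array(P,float),np.array(d['rvec'],float),np.array(d['tvec'],float),np.array(d['camera_matrix']),None)[0].reshape(-1,2)
E
python3 - <<'E'
from h import *
d=ctrl.camera('top'); g=cv2.cvtColor(d['img'],cv2.COLOR_BGR2GRAY)
p=np.float32([[177,236],[380,196],[403,313],[197,353]]).reshape(-1,1,2)
cv2.cornerSubPix(g,p,(4,4),(-1,-1),(3,50,.01)); p=p.reshape(-1,2); print(p)
P=unproj(d,p,.022)[:,:2]; print(P.round(4)); 
# stand coords: +y end = left (177,236),(197,353); x>0 is away from robot
S=np.array([[.13,.31],[.13,-.14],[-.13,-.14],[-.13,.31]])
Sm,Pm=S.mean(0),P.mean(0); H=(S-Sm).T@(P-Pm); U,_,V=np.linalg.svd(H); R=(U@V).T
o=Pm-R@Sm; print('hub',o,'yaw',np.arctan2(R[1,0],R[0,0]),'res',((S-Sm)@R.T+Pm-P).round(4).tolist())
# white plate ellipse
m=((d['img'].min(2)>125)*255).astype(np.uint8); m[:, :268]=0; m[:,390:]=0; m[:200]=0; m[330:]=0
c=max(cv2.findContours(m,0,1)[0],key=cv2.contourArea); e=cv2.fitEllipse(cv2.convexHull(c)); print(e, unproj(d,[e[0]],.092).round(4))
print(proj(d,[[.513,-.045,.094]]), 'cam', unproj(d,[[320,240]],0), d['camera_matrix'][0][0])
for c in('top','side'):
    if c=='side': ctrl.camera(c)
    for t in('hub','knob_mid','post'): print(c,t,[np.round(q['at'],4).tolist() for q in ctrl.place_of(t,c)[:2]])
cv2.imwrite('pics/dial0.png',cv2.resize(d['img'][230:340,170:400],None,fx=3.4,fy=3.4,interpolation=cv2.INTER_CUBIC))
E
```

```text
[[175.47592 234.55592]
 [378.57065 195.32349]
 [403.6288  312.68225]
 [195.55846 354.40256]]
[[ 0.587   0.2785]
 [ 0.661  -0.1606]
 [ 0.4088 -0.2038]
 [ 0.333   0.235 ]]
hub [ 0.51174091 -0.04651074] yaw 0.16913050118236178 res [[0.0008, 0.0024], [0.0025, -0.002], [-0.0016, -0.0026], [-0.0016, 0.0022]]
((327.9757385253906, 264.703125), (108.72014617919922, 110.6574478149414), 140.03213500976562) [[ 0.5096 -0.0464  0.092 ]]
[[327.21976425 262.96952033]] cam [[ 0.56953    -0.03163879  0.        ]] 554.423879899394
top hub []
top knob_mid [[0.5013, -0.1074, 0.1233]]
top post [[0.4504, -0.4258, -0.0015]]
side hub [[0.5133, -0.0447, 0.0947]]
side knob_mid [[0.5037, -0.1034, 0.1265]]
side post [[0.4687, 0.2042, 0.1116]]
```

View pics/dial0.png

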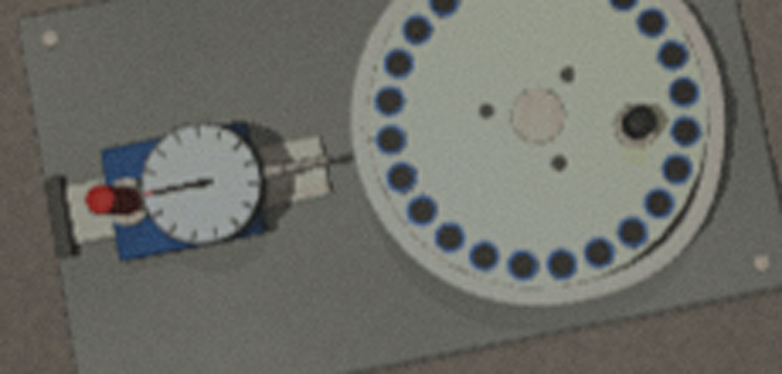

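The plate fit and the networks agree. The hub is at about (0.5125, -0.0455), the stand yaw is about 0.172, and the post at (0.4685, 0.204) puts the slide near 15 mm. The needle in the crop points at the post, so the plunger is out. Next I move over the post, with tool x along stand +y.

carry_out(
  commands=[
    [0,[-55.3,-26.9,0],[0,0,0]],
    [0,[-55.3,-26.9,0],[0,0,0]],
    [0,[-55.3,-26.9,0],[0,0,0]],
    [0,[-55.3,-26.9,0],[0,0,0]],
    [0,[-55.3,-26.9,0],[0,0,0]],
    [0,[-55.3,-26.9,0],[0,0,0]],
    [0,[0,0,0],[0,0,0.1575]],
    [0,[0,0,0],[0,0,0.1575]],
    [0,[0,0,0],[0,0,0.1575]],
    [0,[0,0,0],[0,0,0.1575]],
  ],
  squeeze=12,
)

```text
time_s: 2.55
ee_pos: [0.4686, 0.2038, 0.2055]
eef_rot: [-3.142, -0.0, 2.052]
force: [-0.6, -0.2, 0.3]
grip_width: 0.0943
grip_force: 0.0
```

carry_out(
  commands=[
    [0.4,[0,0,0],[0,0,0.1575]],
    [0.4,[0,0,0],[0,0,0.1575]],
    [0.4,[0,0,0],[0,0,0]],
  ],
)

```text
time_s: 2.92
ee_pos: [0.4686, 0.2038, 0.2055]
eef_rot: [3.142, -0.0, 1.744]
force: [0.4, -1.0, -0.7]
grip_width: 0.0675
grip_force: 0.0
```

carry_out(
  commands=[
    [0.4,[0,0,55],[0,0,0]],
    [0.6,[0,0,45],[0,0,0]],
    [0.7,[0,0,11],[0,0,0]],
    [1,[0,0,0],[0,0,0]],
    [1,[0,0,0],[0,0,0]],
    [1,[0,0,0],[0,0,0]],
    [1,[0,0,0],[0,0,0]],
  ],
)

```text
time_s: 3.8
ee_pos: [0.4686, 0.2039, 0.0961]
eef_rot: [3.141, -0.0, 1.743]
force: [-7.4, -2.9, 5.8]
grip_width: 0.0178
grip_force: 12.0
```

carry_out(
  commands=[
    [1,[-4,-1,0],[0,0,0]],
    [1,[-4,0,0],[0,0,0]],
    [1,[-4,0,0],[0,0,0]],
    [1,[-3,0,0],[0,0,0]],
    [1,[0,0,0],[0,0,0]],
  ],
)

```text
time_s: 4.42
ee_pos: [0.471, 0.1894, 0.096]
eef_rot: [3.139, -0.001, 1.743]
force: [1.1, 3.8, 5.8]
grip_width: 0.0176
grip_force: 12.0
```

```bash
cat >> h.py <<'E'
def dial(name, save=True):
    d=ctrl.camera('top'); im=d['img']
    if save: cv2.imwrite(f'pics/{name}.png',cv2.resize(im[245:325,180:300],None,fx=5,fy=5,interpolation=cv2.INTER_CUBIC))
    return d
E
python3 - <<'E'
from h import *
d=dial('d1'); o=ctrl.get_obs(); print(o['ee_pos'],o['force'])
E
```

```text
[0.47103556 0.18937834 0.0960391 ] [-0.73804121  2.90223394  6.84104468]
```

View pics/d1.png

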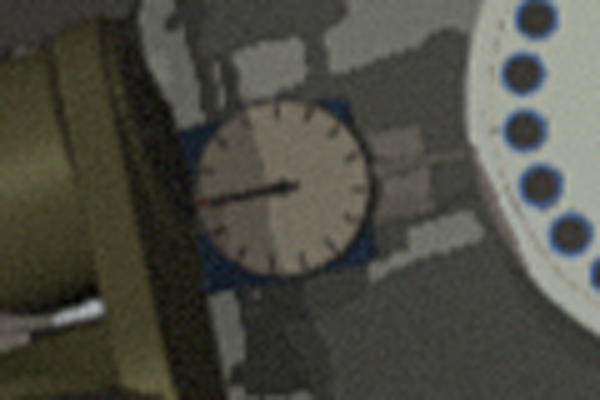

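The needle (pivot at about (285,186), point at (200,203)) still sits on the red mark, so the tip hasn't touched the rim yet. I'll advance a little and use an automatic needle reader.

carry_out(
  commands=[
    [1,[-1,0,0],[0,0,0]],
    [1,[-1,0,0],[0,0,0]],
    [1,[-1,0,0],[0,0,0]],
    [1,[0,0,0],[0,0,0]],
  ],
)

```text
time_s: 4.97
ee_pos: [0.4715, 0.1867, 0.0961]
eef_rot: [3.139, -0.001, 1.743]
force: [-1.0, 5.5, 7.7]
grip_width: 0.0175
grip_force: 12.0
```

```bash
cat >> h.py <<'E'
def read(d, c, R=17.0, th0=169.5, draw=None):
    """needle reading in mm: darkest ray from pivot c (pixels) in the top image"""
    g=cv2.cvtColor(d['img'],cv2.COLOR_BGR2GRAY).astype(np.float32)
    th=np.radians(np.arange(0,360,1.0)); r=np.arange(4,.72*R,.5)
    x=(c[0]+np.outer(np.cos(th),r)).astype(np.float32); y=(c[1]+np.outer(np.sin(th),r)).astype(np.float32)
    s=cv2.remap(g,x,y,cv2.INTER_LINEAR)
    s=s-np.median(cv2.blur(s,(1,1)),axis=1,keepdims=True)*0
    m=s.mean(1); k=31; bg=np.array([np.median(np.take(m,range(i-k,i+k+1),mode='wrap')) for i in range(360)])
    v=bg-m; v=np.maximum(v,0); i=int(v.argmax()); w=np.arange(i-8,i+9); ww=np.take(v,w,mode='wrap')
    a=(w*ww).sum()/ww.sum(); mm=((a-th0+40)%360-40)/24
    return mm, v[i]
def centre(d, slide, hub=(.5125,-.0455), yaw=.172):
    u=np.array([-np.sin(yaw),np.cos(yaw)]); q=np.array(hub)+u*(.268-.052-slide)
    return proj(d,[[*q,.09]])[0]
E
python3 - <<'E'
from h import *
d=dial('d2'); o=ctrl.get_obs(); print(o['time_s'],o['ee_pos'],o['force'])
p=np.array(o['ee_pos'])[:2]-[.5125,-.0455]; s=.268-p@[-np.sin(.172),np.cos(.172)]; print('slide',s)
c=centre(d,s); print('pred centre',c, 'vs d1 picture', 180+285/5,245+186/5)
g=cv2.cvtColor(d['img'],cv2.COLOR_BGR2GRAY)
for cc in (c,(238,282.2)): print(read(d,cc))
E
```

```text
5.025 [0.47148642 0.18670381 0.09604559] [-0.30460631  5.95051003  7.17458022]
slide 0.032202884858854336
pred centre [237.51166701 281.32064716] vs d1 picture 237.0 282.2
(np.float64(0.7136935146976396), np.float32(35.55124))
(np.float64(0.9399020576002286), np.float32(37.317036))
```

View pics/d2.png

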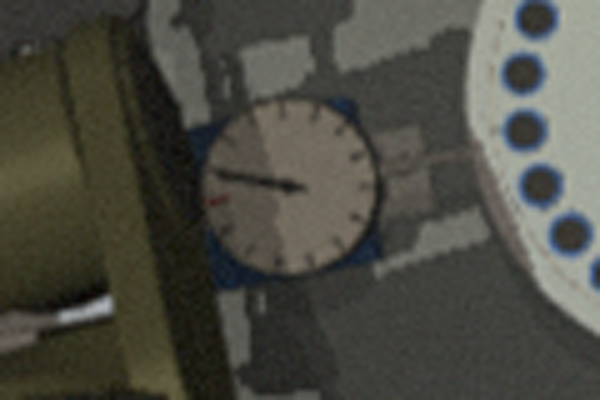

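The needle now points at (215,173) against the red mark at (217,201), which reads about 0.9 mm. Contact came at or beyond the nominal slide, so this part of the rim is essentially nominal. I'll go 3 mm further and let go.

carry_out(
  commands=[
    [1,[-1,0,0],[0,0,0]],
    [1,[-1,0,0],[0,0,0]],
    [1,[-1,0,0],[0,0,0]],
    [1,[0,0,0],[0,0,0]],
    [1,[0,0,0],[0,0,0]],
  ],
)

```text
time_s: 5.65
ee_pos: [0.472, 0.1838, 0.096]
eef_rot: [3.139, -0.001, 1.743]
force: [-0.7, 5.5, 7.0]
grip_width: 0.0175
grip_force: 12.0
```

Run:
```python
from h import *
d=dial('d3'); o=ctrl.get_obs(); print(o['time_s'],o['ee_pos'],o['force'])
for cc in ((238.6,282.4),(240,282.2),(239.6,281.8)): print(read(d,cc))
```

```text
5.7 [0.47201329 0.18383377 0.09605774] [-0.33188136  6.26614537  6.64470606]
(np.float64(3.838264075535136), np.float32(45.51953))
(np.float64(3.403112437097936), np.float32(36.690716))
(np.float64(3.5083669617595574), np.float32(40.501377))
```

carry_out(
  commands=[
    [0.6,[0,0,0],[0,0,0]],
    [0.6,[0,0,0],[0,0,0]],
    [0.55,[0,0,-50],[0,0,0]],
    [0.55,[0,0,-30],[0,0,0]],
    [0.55,[-57.5,-3.6,0],[0,0,0]],
    [0.55,[-57.5,-3.6,0],[0,0,0]],
    [0.55,[-57.5,-3.6,0],[0,0,0]],
    [0.55,[-57.5,-3.6,0],[0,0,0]],
    [0.55,[-57.5,-3.6,0],[0,0,0]],
    [0.55,[0,0,0],[0,0,0]],
  ],
)

```text
time_s: 6.95
ee_pos: [0.5024, -0.1066, 0.1742]
eef_rot: [-3.141, 0.0, 1.738]
force: [-0.5, 0.0, 0.5]
grip_width: 0.0421
grip_force: 0.0
```

Run:
```python
from h import *
d=dial('d4'); o=ctrl.get_obs(); print(o['time_s'],o['ee_pos'],o['force'])
d2=ctrl.camera('side'); print([ (round(q['score'],2),np.round(q['at'],4).tolist()) for q in ctrl.place_of('knob_mid','side')])
g=cv2.cvtColor(d['img'],cv2.COLOR_BGR2GRAY)
for cc in ((238.6,282.4),(239,282.4),(239.6,282.4)): print(read(d,cc))
a=cv2.resize(d['img'][245:325,180:300],(600,400),interpolation=cv2.INTER_CUBIC); b=cv2.resize(d2['img'][200:290,230:380],(600,360),interpolation=cv2.INTER_CUBIC)
cv2.imwrite('pics/d4.png',cv2.resize(np.vstack([a,b]),None,fx=.78,fy=.78))
```

```text
7.0 [ 0.50236609 -0.10476193  0.17417915] [0.8052783  1.35535702 0.31623716]
[(0.59, [0.5053, -0.1039, 0.1267])]
(np.float64(3.8551954937692585), np.float32(82.391075))
(np.float64(3.733683290104968), np.float32(82.62558))
(np.float64(3.563164758488604), np.float32(79.301476))
```

View pics/d4.png

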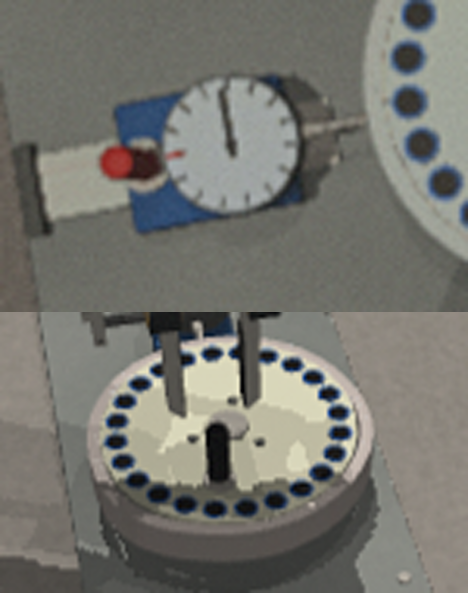

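The needle points at (223,92) from its pivot at about (232,150), which reads about 3.8 mm, and the post is free. The fingers straddle the knob, so I'll go down and grip it lightly.

carry_out(
  commands=[
    [0.55,[0,1,40],[0,0,0]],
    [0.55,[0,0,27],[0,0,0]],
    [0.75,[0,0,0],[0,0,0]],
    [1,[0,0,0],[0,0,0]],
    [1,[0,0,0],[0,0,0]],
    [1,[0,0,0],[0,0,0]],
  ],
  squeeze=10,
)

```text
time_s: 7.85
ee_pos: [0.5042, -0.1031, 0.1087]
eef_rot: [3.14, 0.001, 1.743]
force: [-1.8, 1.8, 7.2]
grip_width: 0.0177
grip_force: 10.0
```

Run:
```python
from h import *
d=dial('d5'); o=ctrl.get_obs(); print(o['time_s'],o['ee_pos'],o['force'],o['moment'],o['grip_width'],read(d,(239.2,282.2)))
p=np.array(o['ee_pos'])[:2]-[.5125,-.0455]; a=.172; q=np.array([[np.cos(a),np.sin(a)],[-np.sin(a),np.cos(a)]])@p*1000; w=np.arctan2(q[0],-q[1]); print(q,w,np.hypot(*q))
# plan +ccw, 0.12 rad per row
W=w+.12*np.arange(60); P=58*np.c_[np.sin(W),-np.cos(W)]; D=np.diff(P,axis=0)  # stand x,y -> tool y,x
print(np.c_[D[:,1],D[:,0]].round(1).tolist()); print(P[0])
```

```text
7.9 [ 0.50424464 -0.10314069  0.10875194] [-0.69304886  1.67201533  6.53773546] [0.39039376 0.26730621 0.00761351] 0.01804246501440114 (np.float64(3.646109826703691), np.float32(81.49328))
[-17.99893735 -55.37724045] -0.314253690155096 58.22886316657782
[[-1.7, 6.7], [-0.9, 6.9], [-0.1, 7.0], [0.7, 6.9], [1.6, 6.8], [2.4, 6.5], [3.1, 6.2], [3.8, 5.8], [4.5, 5.3], [5.1, 4.7], [5.6, 4.1], [6.1, 3.4], [6.4, 2.6], [6.7, 1.8], [6.9, 1.0], [7.0, 0.2], [6.9, -0.7], [6.8, -1.5], [6.6, -2.3], [6.2, -3.1], [5.8, -3.8], [5.3, -4.5], [4.8, -5.1], [4.1, -5.6], [3.4, -6.1], [2.7, -6.4], [1.9, -6.7], [1.1, -6.9], [0.2, -7.0], [-0.6, -6.9], [-1.4, -6.8], [-2.2, -6.6], [-3.0, -6.3], [-3.7, -5.9], [-4.4, -5.4], [-5.0, -4.8], [-5.6, -4.2], [-6.0, -3.5], [-6.4, -2.8], [-6.7, -2.0], [-6.9, -1.2], [-6.9, -0.3], [-6.9, 0.5], [-6.8, 1.3], [-6.6, 2.1], [-6.3, 2.9], [-5.9, 3.7], [-5.4, 4.3], [-4.9, 5.0], [-4.3, 5.5], [-3.6, 6.0], [-2.8, 6.4], [-2.0, 6.7], [-1.2, 6.8], [-0.4, 6.9], [0.4, 6.9], [1.3, 6.8], [2.1, 6.6], [2.9, 6.3]]
[-17.92819419 -55.15958532]
```

carry_out(
  commands=[
    [1,[-1.7,6.7,0],[0,0,0]],
    [1,[-0.9,6.9,0],[0,0,0]],
    [1,[-0.1,7.0,0],[0,0,0]],
    [1,[0.7,6.9,0],[0,0,0]],
  ],
)

```text
time_s: 8.4
ee_pos: [0.5313, -0.1002, 0.1087]
eef_rot: [3.141, -0.0, 1.743]
force: [-5.9, 4.9, 11.1]
grip_width: 0.0178
grip_force: 10.0
```

```bash
cat > r.py <<'E'
from h import *
import sys
d=dial('s'+sys.argv[1]); o=ctrl.get_obs()
p=np.array(o['ee_pos'])[:2]-[.5125,-.0455]; a=.172; M=np.array([[np.cos(a),np.sin(a)],[-np.sin(a),np.cos(a)]]); q=M@p*1000
print(round(o['time_s'],2),'q',q.round(1),'w %.3f r %.1f'%(np.arctan2(q[0],-q[1]),np.hypot(*q)),'F stand',(M@np.array(o['force'])[:2]).round(1),'Fz %.1f'%o['force'][2],'read %.2f (%.0f)'%read(d,(239.2,282.2)))
E
python3 r.py 1
```

```text
8.45 q [ 10.1 -56.9] w 0.176 r 57.8 F stand [-0.2  5.1] Fz 5.8 read 3.65 (82)
```

carry_out(
  commands=[
    [1,[1.6,6.8,0],[0,0,0]],
    [1,[2.4,6.5,0],[0,0,0]],
    [1,[3.1,6.2,0],[0,0,0]],
    [1,[3.8,5.8,0],[0,0,0]],
  ],
)

```text
time_s: 8.95
ee_pos: [0.554, -0.0851, 0.1087]
eef_rot: [-3.141, -0.0, 1.743]
force: [-9.5, 3.1, 11.2]
grip_width: 0.0175
grip_force: 10.0
```

```bash
python3 r.py 2
```

```text
9.0 q [ 34.8 -45.6] w 0.653 r 57.3 F stand [-3.1  7.6] Fz 8.0 read 3.07 (83)
```

carry_out(
  commands=[
    [1,[4.5,5.3,0],[0,0,0]],
    [1,[5.1,4.7,0],[0,0,0]],
    [1,[5.6,4.1,0],[0,0,0]],
  ],
)

```text
time_s: 9.38
ee_pos: [0.565, -0.068, 0.1087]
eef_rot: [-3.141, 0.0, 1.743]
force: [-10.6, -0.1, 11.7]
grip_width: 0.0174
grip_force: 10.0
```

```bash
python3 r.py 3
```

```text
9.43 q [ 48.4 -30.3] w 1.011 r 57.1 F stand [-6.7  6.2] Fz 9.6 read 3.47 (84)
```

carry_out(
  commands=[
    [1,[6.4,2.9,0],[0,0,0]],
    [1,[6.6,2.2,0],[0,0,0]],
    [1,[6.7,1.8,0],[0,0,0]],
    [1,[6.9,1.0,0],[0,0,0]],
  ],
)

```text
time_s: 9.93
ee_pos: [0.5692, -0.0409, 0.1087]
eef_rot: [3.14, 0.002, 1.743]
force: [-2.7, -4.1, 6.3]
grip_width: 0.018
grip_force: 10.0
```

```bash
python3 r.py 4
```

```text
9.97 q [56.7 -4.2] w 1.497 r 56.8 F stand [-1.9  1.1] Fz 7.8 read 5.67 (79)
```

carry_out(
  commands=[
    [1,[7.0,0.2,0],[0,0,0]],
    [1,[6.9,-0.7,0],[0,0,0]],
    [1,[6.8,-1.5,0],[0,0,0]],
  ],
)

```text
time_s: 10.35
ee_pos: [0.5639, -0.0208, 0.1087]
eef_rot: [3.139, 0.002, 1.743]
force: [-0.0, -4.9, 6.7]
grip_width: 0.0179
grip_force: 10.0
```

```bash
python3 r.py 5
```

```text
10.4 q [54.5 16.5] w 1.865 r 57.0 F stand [-2.2  1.2] Fz 9.5 read 4.45 (86)
```

carry_out(
  commands=[
    [1,[6.6,-2.3,0],[0,0,0]],
    [1,[6.2,-3.1,0],[0,0,0]],
    [1,[5.8,-3.8,0],[0,0,0]],
  ],
)

```text
time_s: 10.78
ee_pos: [0.5518, -0.0038, 0.1087]
eef_rot: [3.138, 0.001, 1.743]
force: [4.6, -5.0, 5.7]
grip_width: 0.0177
grip_force: 10.0
```

```bash
python3 r.py 6
```

```text
10.82 q [45.2 35.2] w 2.233 r 57.2 F stand [-0.4  0.5] Fz 10.9 read 3.56 (85)
```

carry_out(
  commands=[
    [1,[5.3,-4.5,0],[0,0,0]],
    [1,[4.8,-5.1,0],[0,0,0]],
    [1,[4.1,-5.6,0],[0,0,0]],
  ],
)

```text
time_s: 11.2
ee_pos: [0.5344, 0.0079, 0.1087]
eef_rot: [3.138, 0.001, 1.743]
force: [4.6, -3.2, 6.3]
grip_width: 0.0176
grip_force: 10.0
```

```bash
python3 r.py 7
```

```text
11.25 q [29.8 49.3] w 2.597 r 57.6 F stand [-1.1  1. ] Fz 10.7 read 3.68 (85)
```

carry_out(
  commands=[
    [1,[3.4,-6.1,0],[0,0,0]],
    [1,[2.7,-6.4,0],[0,0,0]],
    [1,[1.9,-6.7,0],[0,0,0]],
  ],
)

```text
time_s: 11.62
ee_pos: [0.5141, 0.0126, 0.1087]
eef_rot: [3.138, 0.001, 1.743]
force: [4.4, -1.3, 5.0]
grip_width: 0.0176
grip_force: 10.0
```

```bash
python3 r.py 8
```

```text
11.68 q [10.5 57.1] w 2.959 r 58.1 F stand [0.2 0. ] Fz 11.2 read 3.65 (83)
```

carry_out(
  commands=[
    [1,[1.1,-6.9,0],[0,0,0]],
    [1,[0.2,-7.0,0],[0,0,0]],
    [1,[-0.6,-6.9,0],[0,0,0]],
  ],
)

```text
time_s: 12.05
ee_pos: [0.4935, 0.0098, 0.1087]
eef_rot: [3.138, 0.0, 1.743]
force: [4.4, 0.4, 6.0]
grip_width: 0.018
grip_force: 10.0
```

```bash
python3 r.py 9
```

```text
12.1 q [-10.2  57.6] w -2.967 r 58.5 F stand [ 0.7 -1. ] Fz 10.2 read 4.90 (81)
```

carry_out(
  commands=[
    [1,[-1.4,-6.8,0],[0,0,0]],
    [1,[-2.2,-6.6,0],[0,0,0]],
    [1,[-3.0,-6.3,0],[0,0,0]],
  ],
)

```text
time_s: 12.48
ee_pos: [0.4752, -0.0, 0.1087]
eef_rot: [3.138, 0.0, 1.743]
force: [2.7, 0.7, 7.7]
grip_width: 0.0177
grip_force: 10.0
```

```bash
python3 r.py 10
```

```text
12.53 q [-29.8  50.8] w -2.612 r 58.9 F stand [ 0.3 -0.4] Fz 10.1 read 7.31 (67)
```

carry_out(
  commands=[
    [1,[-3.7,-5.9,0],[0,0,0]],
    [1,[-4.4,-5.4,0],[0,0,0]],
  ],
)

```text
time_s: 12.78
ee_pos: [0.4654, -0.01, 0.1087]
eef_rot: [3.138, 0.0, 1.743]
force: [4.6, 2.9, 7.2]
grip_width: 0.0176
grip_force: 10.0
```

```bash
python3 r.py 11
```

```text
12.82 q [-41.   42.4] w -2.373 r 59.0 F stand [-0.9 -1.7] Fz 10.2 read 7.88 (86)
```

carry_out(
  commands=[
    [1,[-5.0,-4.8,0],[0,0,0]],
    [1,[-5.6,-4.2,0],[0,0,0]],
  ],
)

```text
time_s: 13.08
ee_pos: [0.4583, -0.022, 0.1086]
eef_rot: [3.139, -0.0, 1.743]
force: [2.4, 3.3, 8.0]
grip_width: 0.018
grip_force: 10.0
```

```bash
python3 r.py 12
```

```text
13.12 q [-49.9  31.7] w -2.138 r 59.1 F stand [ 0.1 -1.1] Fz 10.2 read 5.56 (77)
```

carry_out(
  commands=[
    [1,[-6.0,-3.5,0],[0,0,0]],
    [1,[-6.4,-2.8,0],[0,0,0]],
  ],
)

```text
time_s: 13.38
ee_pos: [0.4542, -0.0353, 0.1086]
eef_rot: [3.139, -0.0, 1.743]
force: [2.8, 4.5, 6.5]
grip_width: 0.0178
grip_force: 10.0
```

```bash
python3 r.py 13
```

```text
13.43 q [-56.   19.2] w -1.902 r 59.2 F stand [ 0.1 -2.7] Fz 7.5 read 3.64 (82)
```

carry_out(
  commands=[
    [1,[-6.7,-2.0,0],[0,0,0]],
    [1,[-6.9,-1.2,0],[0,0,0]],
    [1,[-6.9,-0.3,0],[0,0,0]],
  ],
)

```text
time_s: 13.8
ee_pos: [0.4542, -0.0561, 0.1086]
eef_rot: [3.139, -0.0, 1.743]
force: [2.5, 4.6, 8.1]
grip_width: 0.0179
grip_force: 10.0
```

```bash
python3 r.py 14
```

```text
13.85 q [-59.1  -1.4] w -1.548 r 59.2 F stand [ 1.5 -2.2] Fz 6.4 read 3.64 (81)
```

carry_out(
  commands=[
    [1,[-6.9,0.5,0],[0,0,0]],
    [1,[-6.8,1.3,0],[0,0,0]],
    [1,[-6.6,2.1,0],[0,0,0]],
  ],
)

```text
time_s: 14.22
ee_pos: [0.4614, -0.0754, 0.1085]
eef_rot: [3.14, -0.0, 1.743]
force: [1.5, 4.1, 9.8]
grip_width: 0.0176
grip_force: 10.0
```

```bash
python3 r.py 15
```

```text
14.28 q [-55.  -21.6] w -1.197 r 59.1 F stand [ 2.  -1.4] Fz 5.0 read 3.64 (82)
```

carry_out(
  commands=[
    [1,[-6.3,2.9,0],[0,0,0]],
    [1,[-5.9,3.7,0],[0,0,0]],
    [1,[-5.4,4.3,0],[0,0,0]],
  ],
)

```text
time_s: 14.65
ee_pos: [0.4749, -0.091, 0.1085]
eef_rot: [3.141, -0.0, 1.743]
force: [-2.5, 3.8, 10.0]
grip_width: 0.0179
grip_force: 10.0
```

```bash
python3 r.py 16
```

```text
14.7 q [-44.2 -39.1] w -0.847 r 59.0 F stand [ 1.1 -1. ] Fz 4.5 read 3.61 (79)
```

carry_out(
  commands=[
    [1,[-4.9,5.0,0],[0,0,0]],
    [1,[-4.3,5.5,0],[0,0,0]],
    [1,[-3.6,6.0,0],[0,0,0]],
  ],
)

```text
time_s: 15.08
ee_pos: [0.4931, -0.101, 0.1084]
eef_rot: [3.141, 0.0, 1.743]
force: [-4.3, 0.7, 10.2]
grip_width: 0.0182
grip_force: 10.0
```

```bash
python3 r.py 17
```

```text
15.12 q [-27.7 -51.8] w -0.491 r 58.8 F stand [ 0.3 -0.6] Fz 4.0 read 3.61 (80)
```

carry_out(
  commands=[
    [1,[-2.8,6.4,0],[0,0,0]],
    [1,[-2.0,6.7,0],[0,0,0]],
    [1,[-1.2,6.8,0],[0,0,0]],
    [1,[0,0,0],[0,0,0]],
  ],
)

```text
time_s: 15.62
ee_pos: [0.5145, -0.1038, 0.1083]
eef_rot: [3.14, 0.001, 1.743]
force: [3.0, -3.3, 4.3]
grip_width: 0.0176
grip_force: 10.0
```

```bash
python3 r.py 18
python3 - <<'E'
from h import *
o=ctrl.get_obs(); p=np.array(o['ee_pos'])[:2]-[.5125,-.0455]; a=.172; q=np.array([[np.cos(a),np.sin(a)],[-np.sin(a),np.cos(a)]])@p*1000-[-1.1,.4]
w=np.arctan2(q[0],-q[1]); w+=2*np.pi*(w<3); r=np.hypot(*q); print(w,r)
wt=3.78; n=17; W=np.linspace(w,wt,n+1); P=np.linspace(r,58,n+1)[:,None]*np.c_[np.sin(W),-np.cos(W)]; D=np.diff(P,axis=0)
print(np.c_[D[:,1],D[:,0]].round(1).tolist())
E
```

```text
15.68 q [ -8.1 -57.8] w -0.139 r 58.3 F stand [ 2.3 -3. ] Fz 4.8 read 3.68 (83)
6.164113410621052 58.59192450731736
[[1.6, -8.1], [2.7, -7.8], [3.7, -7.3], [4.7, -6.7], [5.6, -6.0], [6.4, -5.1], [7.0, -4.2], [7.5, -3.2], [7.9, -2.1], [8.1, -0.9], [8.2, 0.2], [8.0, 1.3], [7.8, 2.5], [7.3, 3.5], [6.8, 4.5], [6.1, 5.4], [5.3, 6.2]]
```

Full turn done: there's a lesser bulge near 1.5 rad (about 2.2 mm) and the high one near 3.78 rad (about 4.9 mm). I'll lead the knob back to the high one.

carry_out(
  commands=[
    [1,[1.6,-8.1,0],[0,0,0]],
    [1,[2.7,-7.8,0],[0,0,0]],
    [1,[3.7,-7.3,0],[0,0,0]],
    [1,[4.7,-6.7,0],[0,0,0]],
    [1,[5.6,-6.0,0],[0,0,0]],
    [1,[6.4,-5.1,0],[0,0,0]],
    [1,[7.0,-4.2,0],[0,0,0]],
    [1,[7.5,-3.2,0],[0,0,0]],
    [1,[7.9,-2.1,0],[0,0,0]],
  ],
)

```text
time_s: 16.8
ee_pos: [0.4567, -0.0656, 0.1084]
eef_rot: [3.138, 0.001, 1.743]
force: [8.5, -1.3, 3.4]
grip_width: 0.0175
grip_force: 10.0
```

```bash
python3 r.py 19
```

```text
16.85 q [-58.6  -9.3] w -1.413 r 59.3 F stand [5.4 2.4] Fz 7.5 read 3.64 (81)
```

carry_out(
  commands=[
    [1,[8.1,-0.9,0],[0,0,0]],
    [1,[8.2,0.2,0],[0,0,0]],
    [1,[8.0,1.3,0],[0,0,0]],
    [1,[7.8,2.5,0],[0,0,0]],
    [1,[7.3,3.5,0],[0,0,0]],
    [1,[6.8,4.5,0],[0,0,0]],
    [1,[6.1,5.4,0],[0,0,0]],
    [1,[5.3,6.2,0],[0,0,0]],
    [1,[0,0,0],[0,0,0]],
  ],
)

```text
time_s: 17.98
ee_pos: [0.4697, -0.0052, 0.1083]
eef_rot: [3.138, 0.001, 1.743]
force: [7.6, -4.3, 3.3]
grip_width: 0.0181
grip_force: 10.0
```

```bash
python3 r.py 20
```

```text
18.02 q [-35.4  47. ] w -2.496 r 58.8 F stand [ 6.7 -5.4] Fz 4.7 read 8.39 (74)
```

Reading 8.4 mm, which is 4.75 mm above nominal and on the peak. Letting go and rising.

carry_out(
  commands=[
    [0.8,[0,0,0],[0,0,0]],
    [0.65,[0,0,0],[0,0,0]],
    [0.6,[0,0,0],[0,0,0]],
    [0.6,[0,0,-30],[0,0,0]],
    [0.6,[0,0,-50],[0,0,0]],
    [0.6,[0,0,-30],[0,0,0]],
    [0.6,[-50,0,0],[0,0,0]],
    [0.6,[-50,0,0],[0,0,0]],
    [0.6,[0,0,0],[0,0,0]],
  ],
)

```text
time_s: 19.15
ee_pos: [0.4852, -0.1058, 0.2169]
eef_rot: [-3.14, -0.0, 1.74]
force: [1.0, 0.0, 0.3]
grip_width: 0.0378
grip_force: 0.0
```

```bash
python3 r.py 21
python3 - <<'E'
from h import *
d=ctrl.camera('top'); cv2.imwrite('pics/end.png',cv2.resize(d['img'][190:340,170:410],None,fx=3,fy=3,interpolation=cv2.INTER_CUBIC))
E
```

```text
19.2 q [-37.1 -53.4] w -0.607 r 65.0 F stand [-0.7  0.7] Fz 0.1 read 8.34 (73)
```

View pics/end.png

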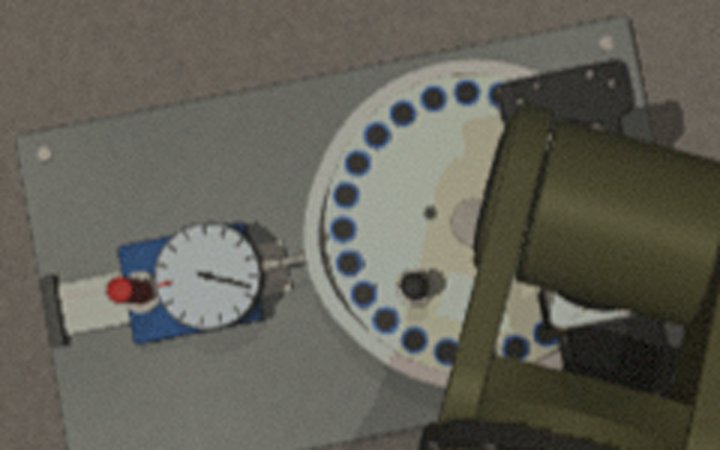

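The picture shows the knob free at (415,285) and the needle at (248,286) from its pivot at (205,274), so about 8.3 mm. The widened rim, with its dark gap at (325,220), is under the plunger, and the hand is clear.

```bash
python3 -c "
from station import ctrl; print(ctrl.hand_in())"
```

```text
the job is handed in; nothing more can be done
None
```

I handed the job in at about 19 s with the rim's high spot under the plunger (dial about 8.3 mm against 3.6 mm on the nominal rim), after one full counter-clockwise turn and a lead back to it, and the robot clear; no verdict came back.

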